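# Size an adapter ring on the gauge cone and file it

## Robot

A 7-joint arm with a two-finger parallel gripper is mounted at the origin on a cart in front of the work surface, level with it; the furniture and walls round the work are solid. World frame = base frame: x ahead of the robot, y to its left, z up, the work surface at z = 0. Lengths are in m, angles in degrees, forces in N, time in s.
With the tool pointing down it reaches from about 0.35 to 0.9 m from the base axis. Payload 8.1 kg.
Tool frame: the origin (TCP) lies at the centre of the arm's flange, where the gripper is bolted on; the fingertips stand 173 mm ahead of it and the grasp point (between the pads) lies 155 mm ahead of it; z points along the fingers, y is the line along which they close (so a half turn about z gives the same grasp; the last joint's range is limited). The gripper opens to 85 mm and grips with 20 to 120 N. Pads are 22 mm wide; open, the fingers measure 114 mm over their backs; the gripper's body (76 mm by 85 mm) begins 54 mm behind the grasp point. The pads swing forward as they close: fully open they stand 13 mm farther back than shut.
Start: joints at [60.413, 24.895, 1.432, 90.138, -0.665, 64.973, -4.303], TCP at [0.251, -0.572, 0.405] pointing down, gripper open.
Joint ranges: [-149.89, 149.89], [-25.12, 119.58], [-72.63, 75.52], [4.76, 147.25], [-75.54, 255.54], [6.69, 114.76], [-157.13, 157.13]. Speed limits (degrees/s): [127.2, 127.2, 172.46, 172.46, 180, 180, 180].

## Interface

Orientations are given as a 3x3 rotation matrix whose columns are the frame's x, y, z axes.
In Python, from bench import bot, eyes gives the robot as it stands.
- The arm moves only by the tool carry_out, never from a script. Its argument "commands" is a list that holds one entry, the list of rows, each a list of 7 numbers: the turn, a rotation vector about the tool's x, y, z in degrees, then the shift along the tool's x, y, z in mm, then the opening, from 0 (shut) to 1 (fully open). In form: [[[ax, ay, az, dx, dy, dz, claw], ...]]. A call has 1 to 5 rows; each row is the pose to reach, as a shift and turn from the pose commanded when the call began, along the tool's axes at that moment; what a row does not reach only later rows make up. A row lasts 1/10 s, in which the tool goes at most 50 mm and 8.59 degrees, less where a joint would pass 70% of its speed; a pose out of reach is approached as far as the arm can. A call with a gripper value outside its range is refused whole. The fingers move at their own pace and stop on an object; "squeeze" is the grip in N (left out, the last holds). Time passes only in rows, so rows that repeat a pose let the fingers close. It gives the time, the measured TCP pose, the force, the opening and the grip force at its end, in the units of the state.
- bot.state(): the state, without advancing time (a new reading comes with each control period).
- eyes.capture(name): name is "scene" or "top" or "wrist"; returns the picture (480x640x3 uint8, red, green, blue); there is no depth.
- eyes.camera_model(name): a dict with "fovy" (degrees; the focal length in pixels is half the picture's height over the tangent of half this angle, whatever the lens; pixels are square), "cx", "cy" (the principal point, pixels), "camera_from_world" (4x4, takes a point from world to camera coordinates). Camera axes: x right, y down, z forward; pixel columns grow to the right and rows downward; lengths in m; the calibration is good to about 2 mm. A picture is of the moment at which its call begins: read the wrist's pose just before it. camera_model takes no time and is no camera call; for the wrist camera it gives the pose at the moment of the call.
- bot.close_job(): hands the job in; it is judged then, once.
The state is a dict: "clock": time; "q": joint angles; "dq": joint speeds; "effort": joint torques, N m; "tool_pos": TCP position; "ee_rot": TCP orientation; "ft_force": force on the tool from outside, world axes, zero at the start; "moment": the same for the moment, N m; "grip_width": finger opening in m; "grasp_force": force on a finger pad.
Only numpy, scipy, OpenCV 4.12 (cv2) and the standard library are available. Lean on these libraries where they do the work, as an engineer would, in place of code of your own. Each camera call takes 0.05 s, during which the arm holds its last target. There are 200 camera calls.

## Task

Find the size of the tube-adapter ring that lies alone in the small compartment of the grey tray: slide it level down the steel gauge cone until it stops, and keep it there for a second with a light steady push of about 8 N, never more than 15 N. Read on which marked step its lower edge stopped (first, second or third from the tip, divided by engraved lines), take it off and put it down over the post of the sorting stand with that many bars. Leave the other two rings in the tray and the beaker behind the gauge where they are.

Things in the scene. Friction and masses are not known exactly. Their poses are not given: they have to be found in the camera images.
- ring_a_mid (a point): centre (half-way up, on the axis) of a plain white plastic ring, 50 mm outside diameter, 16 mm high, 50 g, straight bore with sharp edges, lying flat; z axis = ring axis. The three rings are alike outside; their bores belong to sizes 1 (about 24 to 26 mm), 2 (28 to 31 mm) and 3 (34 to 36 mm), one each; which has which is not told
- ring_b_mid (a point): centre (half-way up, on the axis) of a plain white plastic ring, 50 mm outside diameter, 16 mm high, 50 g, straight bore with sharp edges, lying flat; z axis = ring axis. The three rings are alike outside; their bores belong to sizes 1 (about 24 to 26 mm), 2 (28 to 31 mm) and 3 (34 to 36 mm), one each; which has which is not told
- ring_c_mid (a point): centre (half-way up, on the axis) of a plain white plastic ring, 50 mm outside diameter, 16 mm high, 50 g, straight bore with sharp edges, lying flat; z axis = ring axis. The three rings are alike outside; their bores belong to sizes 1 (about 24 to 26 mm), 2 (28 to 31 mm) and 3 (34 to 36 mm), one each; which has which is not told
- tray_single (a point): place of the ring to be sized: centre of the small compartment's floor, 4 mm above the bench; the ring lies within 10 mm of it. z axis up, x axis across the tray; the other two rings lie about 88 and 166 mm away towards this point's -y
- tray: fixed grey plastic tray, 80 x 256 mm, long along its y axis; walls 4 mm thick, tops 8 mm above the bench, floor 4 mm above the bench. A cross wall divides it into a small compartment (one ring, +y end) and a long one (two rings). Origin: centre of its underside
- cone_top (a point): centre of the tip end of the gauge cone's taper, 86 mm above the bench; z up along its axis. Polished, slippery, upright steel cone: 20 mm diameter at this point (a blunt nose reaches 2.5 mm higher), growing evenly to 40 mm diameter 50 mm below it (half angle 11.3 deg). Rings stop as told at cone
- cone: the gauge cone; origin on its axis 62 mm below cone_top. A centred, level ring stops where its bore equals the diameter: lower face 10 to 15 mm (size 1), 22.5 to 27.5 (size 2) or 35 to 40 mm (size 3) below cone_top. Dark engraved lines 6.3, 18.8, 31.3 and 43.8 mm below it bound steps 1, 2, 3. A ring held 1 mm off-centre touches 5 mm too high and pushes sideways
- gauge: fixed round aluminium foot that carries the cone upright: 84 mm across, 14 mm high, with a 52 mm collar up to 24 mm above the bench; origin at the centre of its underside. The cone is stiffly sprung in it: it stays up below 3 N of downward push, then sinks 1 mm for every 6 N, with cone_top, to a hard stop 5 mm down (33 N)
- ring_a: the same ring as ring_a_mid; origin at the centre of its lower face
- ring_b: the same ring as ring_b_mid; origin at the centre of its lower face
- ring_c: the same ring as ring_c_mid; origin at the centre of its lower face
- stand: fixed white sorting board 100 x 260 x 12 mm, long along its y axis, origin at the centre of its underside; three upright posts in a row along y, 85 mm apart: one bar at +y, two bars in the middle, three bars at -y; the bars lie on its top near its -x edge
- post_1 (a point): foot of the post with one bar raised before it, on the stand's top face 12 mm above the bench. Round aluminium post, 14 mm diameter (20 mm in the lowest 2 mm), tip 45 mm above this point; axes as stand. A ring on the post has its centre 8 to 10 mm above this point and may sit some mm off-centre
- post_2 (a point): foot of the post with two bars raised before it, on the stand's top face 12 mm above the bench. Round aluminium post, 14 mm diameter (20 mm in the lowest 2 mm), tip 45 mm above this point; axes as stand. A ring on the post has its centre 8 to 10 mm above this point and may sit some mm off-centre
- post_3 (a point): foot of the post with three bars raised before it, on the stand's top face 12 mm above the bench. Round aluminium post, 14 mm diameter (20 mm in the lowest 2 mm), tip 45 mm above this point; axes as stand. A ring on the post has its centre 8 to 10 mm above this point and may sit some mm off-centre
- beaker: small clear glass beaker, 57 mm diameter, 68 mm high, standing loose behind the gauge; origin at the centre of its underside. Not to be touched

How it is judged (in metres and radians):
On the way:
1. a ring is seated on the gauge cone: level, centred, on its step and pressed down with more than about 5 N (11 N summed round the wedge) for 0.5 s (((z of ring_a_mid in the frame of cone_top between -0.0083 and -0.001 m and horizontal distance between ring_a_mid and cone_top below 0.0015 m and angle between ring_a_mid's own z axis and vertical below 0.07 rad and contact force between ring_a and cone above 11 N) or (z of ring_b_mid in the frame of cone_top between -0.0208 and -0.0135 m and horizontal distance between ring_b_mid and cone_top below 0.0015 m and angle between ring_b_mid's own z axis and vertical below 0.07 rad and contact force between ring_b and cone above 11 N) or (z of ring_c_mid in the frame of cone_top between -0.0333 and -0.026 m and horizontal distance between ring_c_mid and cone_top below 0.0015 m and angle between ring_c_mid's own z axis and vertical below 0.07 rad and contact force between ring_c and cone above 11 N))), for 0.5 s.
At the end, for the whole second after the job is handed in: The sized ring rests flat over its post (one bar for size 1, two for 2, three for 3): within 12.5 mm of the post's axis, centre at most 12.5 mm above the board, tilt under 0.12 rad. The other rings: within 20 mm of their start (((horizontal distance between ring_a_mid and post_1 below 0.0125 m and z of ring_a_mid in the frame of post_1 below 0.0125 m and angle between ring_a_mid's own z axis and vertical below 0.12 rad and linear speed of ring_a below 0.02 m/s and distance of each of ring_b_mid, ring_c_mid from where it was at the start of the episode below 0.02 m and horizontal distance between each of ring_b_mid, ring_c_mid and tray_single above 0.05 m) or (horizontal distance between ring_b_mid and post_2 below 0.0125 m and z of ring_b_mid in the frame of post_2 below 0.0125 m and angle between ring_b_mid's own z axis and vertical below 0.12 rad and linear speed of ring_b below 0.02 m/s and distance of each of ring_a_mid, ring_c_mid from where it was at the start of the episode below 0.02 m and horizontal distance between each of ring_a_mid, ring_c_mid and tray_single above 0.05 m) or (horizontal distance between ring_c_mid and post_3 below 0.0125 m and z of ring_c_mid in the frame of post_3 below 0.0125 m and angle between ring_c_mid's own z axis and vertical below 0.12 rad and linear speed of ring_c below 0.02 m/s and distance of each of ring_a_mid, ring_b_mid from where it was at the start of the episode below 0.02 m and horizontal distance between each of ring_a_mid, ring_b_mid and tray_single above 0.05 m))); the robot touches nothing.
It fails at once if a ring was pushed on the cone with more than about 15 N (37 N summed round the wedge) (contact force between any of ring_a, ring_b, ring_c and cone above 37 N).
It fails at once if the gripper or arm pushed the cone itself with more than 10 N (contact force between any of the fingers, the arm and cone above 10 N).
It fails at once if a second ring was moved more than 20 mm (distance of each of ring_a_mid, ring_b_mid from where it was at the start of the episode above 0.02 m or distance of each of ring_a_mid, ring_c_mid from where it was at the start of the episode above 0.02 m or distance of each of ring_b_mid, ring_c_mid from where it was at the start of the episode above 0.02 m).
It fails at once if the beaker was moved more than 20 mm or tipped (distance of beaker from where it was at the start of the episode above 0.02 m or angle between beaker's own z axis and vertical above 0.3 rad).
It also fails if it takes over 54 s, if anything falls off the work surface, if the arm or the gripper's body presses on something with over 40 N, if the wrist force passes 120 N, or if a joint passes its speed limit or range.

## Working session

There is one attempt and no reset: what is moved stays moved. The work goes in short steps, Python scripts to look and compute and a tool call to move; the robot and the scene stay as the last step left them, time stands still between calls to the robot, and variables do not carry over. Pictures are saved under pics/ and viewed, at most 13 in all, crops included, and the job is handed in when it is done.

Besides the shell and the picture viewer there is one more tool, called after "Call:" as name(argument=value, ...), one argument or row to a line, values as JSON. carry_out: Moves the arm, as the interface text tells. Its arguments: {"type":"object","properties":{"commands":{"type":"array"},"squeeze":{"type":"number"}},"required":["commands"]}

```bash
mkdir -p pics
cat > h.py <<'E'
import numpy as np, cv2
from bench import bot, eyes
def ray(m,u,v):
    f=240/np.tan(np.radians(m["fovy"])/2); T=np.array(m["camera_from_world"]); R=T[:3,:3]
    return -R.T@T[:3,3], R.T@np.array([(u-m["cx"])/f,(v-m["cy"])/f,1])
def onz(m,u,v,z):
    c,d=ray(m,u,v); return c+d*(z-c[2])/d[2]
def pix(m,p):
    f=240/np.tan(np.radians(m["fovy"])/2); T=np.array(m["camera_from_world"]); q=T[:3,:3]@p+T[:3,3]
    return m["cx"]+f*q[0]/q[2], m["cy"]+f*q[1]/q[2]
def save(n,f): 
    im=eyes.capture(n); cv2.imwrite("pics/"+f,im[:,:,::-1]); return im
E
python3 - <<'E'
from h import *
save("top","t0.png"); save("scene","s0.png")
s=bot.state(); print(s["clock"],s["tool_pos"],s["ee_rot"],s["grip_width"],s["ft_force"])
for n in("top","scene"):
    m=eyes.camera_model(n); print(n,m["fovy"],ray(m,320,240))
E
```

```text
0.1 [ 0.2512215  -0.57206763  0.40400982] [[ 9.15614733e-01  4.02056245e-01 -6.61640379e-04]
 [ 4.02056775e-01 -9.15613896e-01  1.24256077e-03]
 [-1.06227810e-04 -1.40372394e-03 -9.99999009e-01]] 0.08526829523593538 [-0.14015661  0.66430098  0.09739629]
top 54.057221543812474 (array([0.49014239, 0.00794472, 1.13705563]), array([ 0.06592954,  0.00987623, -0.99785712]))
scene 53.35465879001692 (array([-0.1050809 ,  0.57971026,  0.72161385]), array([ 0.61329137, -0.53308497, -0.58302844]))
```

View pics/t0.png

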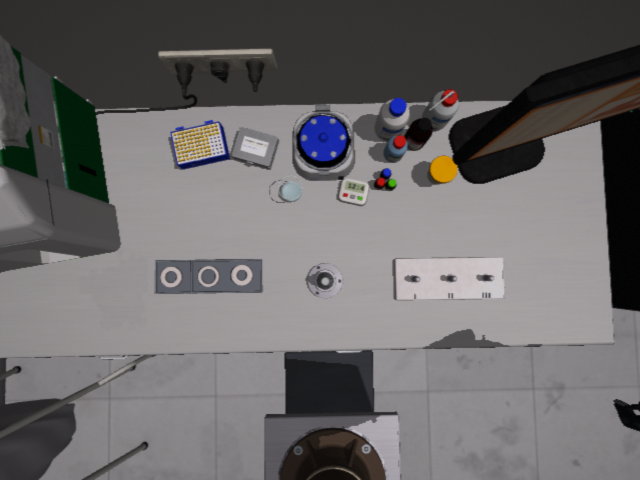

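View pics/s0.png

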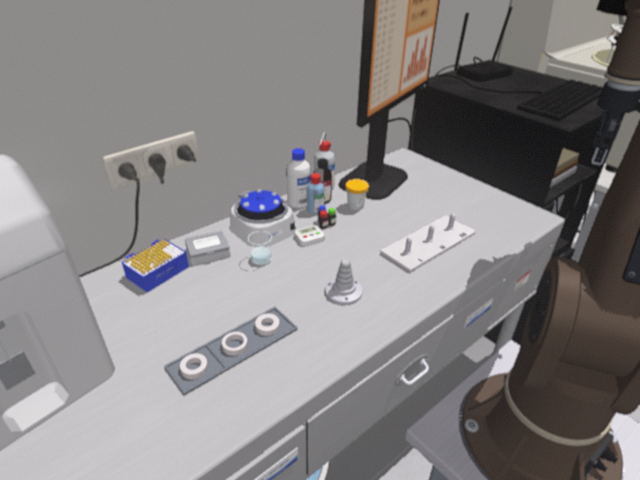

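The top view shows the tray rings at (171,277), (208,276) and (242,275), with the single ring at the left (+y). The gauge is at (325,281), and the posts are at (415,279), (451,279) and (487,278) with 1, 2 and 3 bars. The beaker is at (290,190).

Run:
```python
from h import *
im=cv2.imread("pics/t0.png"); m=eyes.camera_model("top"); ms=eyes.camera_model("scene")
g=cv2.cvtColor(im,cv2.COLOR_BGR2GRAY)
roi=np.zeros_like(g); roi[262:292,157:262]=1
c,_=cv2.findContours(((g>130)&(roi>0)).astype(np.uint8),cv2.RETR_EXTERNAL,cv2.CHAIN_APPROX_NONE)
for k in c:
    if cv2.contourArea(k)>100:
        (u,v),r=cv2.minEnclosingCircle(k); print("ring",u,v,r,onz(m,u,v,.018))
# tray, stand corners approx
for n,(u,v,z) in dict(trayTL=(156,261,.008),trayTR=(262,260,.008),standL=(396,259,.012),standR=(503,257,.012),foot=(325,281,.014)).items(): print(n,onz(m,u,v,z))
cv2.imwrite("pics/t0z.png",cv2.resize(im[235:325,280:520],None,fx=3.3,fy=3.3,interpolation=cv2.INTER_CUBIC))
print(onz(m,290,190,.068))
```

```text
ring 170.35714721679688 276.6428527832031 10.321955680847168 [0.48454617 0.37539753 0.018     ]
ring 207.94444274902344 276.0555419921875 10.371292114257812 [0.48404613 0.28634495 0.018     ]
ring 241.3143768310547 274.66168212890625 10.361135482788086 [0.48566469 0.20724036 0.018     ]
trayTL [0.5226081  0.41313171 0.008     ]
trayTR [0.51962776 0.15913406 0.008     ]
standL [ 0.51513495 -0.16161872  0.012     ]
standR [ 0.51449781 -0.41765948  0.012     ]
foot [0.46640223 0.00915949 0.014     ]
[0.67715297 0.08499191 0.068     ]
```

View pics/t0z.png

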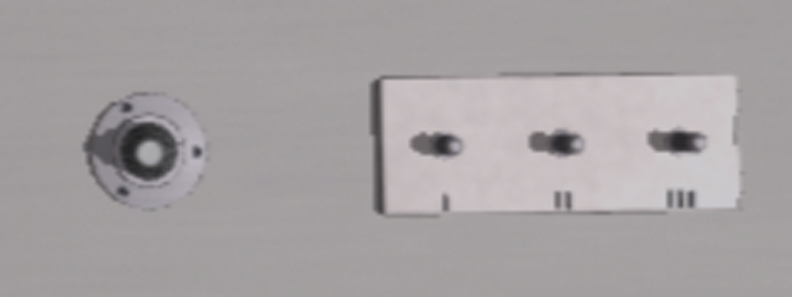

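Call:
carry_out(
  commands=[
    [[0,0,8,30,-37,0,0.8],[0,0,16,60,-75,0,0.8],[0,0,23.7,90,-112,0,0.8],[0,0,23.7,120,-150,0,0.8],[0,0,23.7,155,-185,0,0.8]],
  ],
)

```text
clock: 0.6
tool_pos: [0.3184, -0.3386, 0.4045]
ee_rot: [[1.0, -0.001, -0.001], [-0.001, -1.0, 0.0], [-0.001, -0.0, -1.0]]
ft_force: [1.3, -0.9, 0.3]
grip_width: 0.0682
grasp_force: 0.0
```

Call:
carry_out(
  commands=[
    [[0,0,0,24,-44,0,0.8],[0,0,0,46,-88,0,0.8],[0,0,0,68,-132,0,0.8],[0,0,0,90,-176,0,0.8],[0,0,0,110,-220,0,0.8]],
  ],
)

```text
clock: 1.1
tool_pos: [0.4292, -0.1186, 0.4047]
ee_rot: [[1.0, -0.0, 0.0], [-0.0, -1.0, -0.0], [0.0, 0.0, -1.0]]
ft_force: [0.5, -0.6, -0.1]
grip_width: 0.0678
grasp_force: 0.0
```

Call:
carry_out(
  commands=[
    [[0,0,0,0,-46,0,0.8],[0,0,0,10,-92,0,0.8],[0,0,0,20,-140,0,0.8],[0,0,0,30,-185,0,0.8],[0,0,0,40,-230,0,0.8]],
  ],
)

```text
clock: 1.6
tool_pos: [0.4687, 0.1113, 0.4046]
ee_rot: [[1.0, 0.0, -0.0], [0.0, -1.0, -0.0], [-0.0, 0.0, -1.0]]
ft_force: [0.4, -0.8, 0.1]
grip_width: 0.0684
grasp_force: 0.0
```

Call:
carry_out(
  commands=[
    [[0,0,0,3,-49,0,0.8],[0,0,0,6,-97,10,0.8],[0,0,0,10,-144,22,0.8],[0,0,0,13,-190,36,0.8],[0,0,0,15,-230,60,0.8]],
  ],
)

```text
clock: 2.1
tool_pos: [0.4838, 0.3422, 0.3449]
ee_rot: [[1.0, 0.001, 0.002], [0.001, -1.0, 0.002], [0.002, -0.002, -1.0]]
ft_force: [0.1, -0.8, -0.8]
grip_width: 0.0684
grasp_force: 0.0
```

Call:
carry_out(
  commands=[
    [[0,0,0,0,-20,25,0.8],[0,0,0,1,-34,40,0.8],[0,0,0,1,-34,40,0.8]],
  ],
)

```text
clock: 2.4
tool_pos: [0.4839, 0.3744, 0.3022]
ee_rot: [[1.0, 0.002, -0.004], [0.002, -1.0, -0.002], [-0.004, 0.002, -1.0]]
ft_force: [0.5, -0.2, -0.2]
grip_width: 0.0685
grasp_force: 0.0
```

Run:
```python
from h import *
save("wrist","w0.png"); m=eyes.camera_model("wrist"); print(bot.state()["tool_pos"],m["fovy"],ray(m,320,240), pix(m,np.array([.4845,.3754,.02])))
```

```text
[0.48464088 0.37318183 0.30372726] 58.252241590408794 (array([0.55755767, 0.37319152, 0.27346692]), array([-2.82005264e-01,  9.94988106e-05, -9.59429674e-01])) (np.float64(316.43685880112224), np.float64(237.7370066026255))
```

View pics/w0.png

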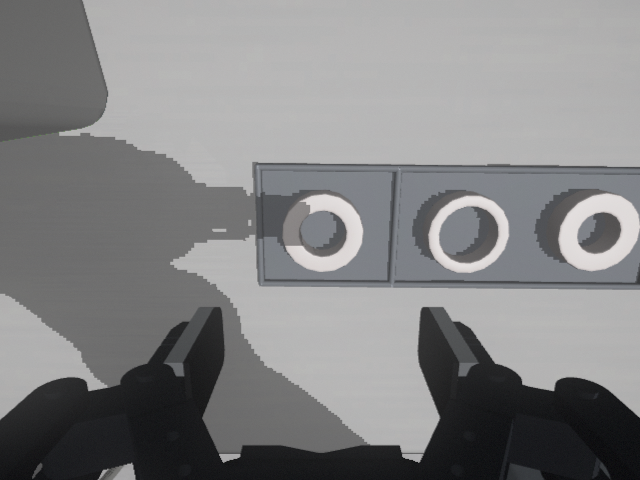

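The wrist view shows the single ring with its top face centred near (323,232). Its bore is about 46 px of 78 px, so roughly 29.5 mm, which suggests size 2. The cross wall is at u≈395.

Run:
```python
from h import *
m=eyes.camera_model("wrist"); s=bot.state()
im=cv2.imread("pics/w0.png").astype(int)
k=((im[:,:,2]-im[:,:,0]>3)).astype(np.uint8)  # warm white vs blue-grey tray
roi=np.zeros_like(k); roi[180:280,265:388]=1
k=cv2.morphologyEx(k*roi,cv2.MORPH_OPEN,np.ones((2,2)))
c,_=cv2.findContours(k,cv2.RETR_EXTERNAL,cv2.CHAIN_APPROX_NONE)
c=max(c,key=cv2.contourArea); print(cv2.minAreaRect(c),cv2.fitEllipse(c),cv2.boundingRect(c))
(u,v)=cv2.fitEllipse(c)[0]
for uv in((u,v),(323,232)):
    p=onz(m,*uv,.020); print(p,"move mm x,-y",(p-s["tool_pos"])[:2]*[1000,-1000])
```

```text
((323.5, 233.0), (78.0, 79.0), 90.0) ((323.8958435058594, 233.33226013183594), (76.29173278808594, 78.94043731689453), 61.48539733886719) (284, 194, 80, 79)
[0.48729958 0.37084005 0.02      ] move mm x,-y [2.65869652 2.34178113]
[0.48814251 0.37138882 0.02      ] move mm x,-y [3.50163271 1.79301512]
```

Call:
carry_out(
  commands=[
    [[0,0,0,3,2,35,0.8],[0,0,0,3,2,75,0.8],[0,0,0,3,2,105,0.8],[0,0,0,3,2,122,0.8],[0,0,0,3,2,122,0.8]],
  ],
)

```text
clock: 2.95
tool_pos: [0.4883, 0.3691, 0.1817]
ee_rot: [[1.0, -0.002, -0.002], [-0.002, -1.0, -0.003], [-0.001, 0.003, -1.0]]
ft_force: [-0.2, -0.1, 0.7]
grip_width: 0.068
grasp_force: 0.0
```

Run:
```python
from h import *
save("wrist","w1.png"); m=eyes.camera_model("wrist"); s=bot.state(); print(s["tool_pos"],s["ft_force"])
```

```text
[0.48859592 0.36997364 0.1832437 ] [0.4045656  0.30558287 0.67139536]
```

View pics/w1.png

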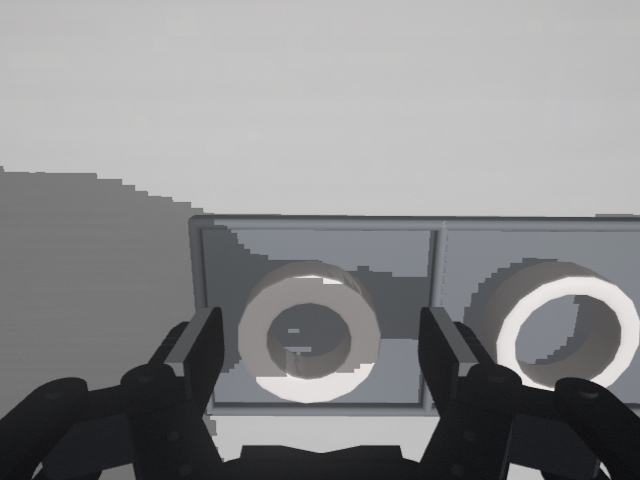

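The ring's top face is centred at (309,338). The finger midline is at u≈320, so I shift about 3.6 mm towards +y, then lower and grip.

Call:
carry_out(
  commands=[
    [[0,0,0,-1,-3.6,0,0.8],[0,0,0,-1,-3.6,5,0.8],[0,0,0,-1,-3.6,5,0.65],[0,0,0,-1,-3.6,5,0.5],[0,0,0,-1,-3.6,5,0.5]],
  ],
  squeeze=40,
)

```text
clock: 3.5
tool_pos: [0.4869, 0.3751, 0.1788]
ee_rot: [[1.0, -0.0, 0.001], [-0.0, -1.0, 0.0], [0.001, -0.0, -1.0]]
ft_force: [-2.5, -2.0, 6.9]
grip_width: 0.0484
grasp_force: 40.1
```

Call:
carry_out(
  commands=[
    [[0,0,0,0,0,0,0.45],[0,0,0,0,0,0,0.45],[0,0,0,0,0,0,0.45]],
  ],
)

```text
clock: 3.8
tool_pos: [0.4869, 0.3751, 0.1788]
ee_rot: [[1.0, -0.0, 0.001], [-0.0, -1.0, 0.0], [0.001, -0.0, -1.0]]
ft_force: [-1.8, -1.1, 7.5]
grip_width: 0.0488
grasp_force: 40.2
```

Call:
carry_out(
  commands=[
    [[0,0,0,0,0,-20,0.45],[0,0,0,0,0,-60,0.45],[0,0,0,-5,20,-100,0.45],[0,0,0,-12,55,-120,0.45],[0,0,0,-20,100,-120,0.45]],
  ],
)

```text
clock: 4.3
tool_pos: [0.4671, 0.2764, 0.3013]
ee_rot: [[1.0, 0.003, 0.006], [0.003, -1.0, 0.005], [0.006, -0.005, -1.0]]
ft_force: [1.6, -0.5, -1.8]
grip_width: 0.0487
grasp_force: 41.6
```

Call:
carry_out(
  commands=[
    [[0,0,0,-8,48,0,0.45],[0,0,0,-16,96,0,0.45],[0,0,0,-24,144,0,0.45],[0,0,0,-32,190,0,0.45],[0,0,0,-40,225,0,0.45]],
  ],
)

```text
clock: 4.8
tool_pos: [0.426, 0.0472, 0.298]
ee_rot: [[1.0, -0.002, 0.0], [-0.002, -1.0, -0.001], [0.0, 0.001, -1.0]]
ft_force: [0.6, -0.3, -0.9]
grip_width: 0.0486
grasp_force: 41.6
```

Call:
carry_out(
  commands=[
    [[0,0,0,-5,25,0,0.45],[0,0,0,-7,40,0,0.45],[0,0,0,-7,40,0,0.45]],
  ],
)

```text
clock: 5.1
tool_pos: [0.4193, 0.0079, 0.298]
ee_rot: [[1.0, -0.004, -0.0], [-0.004, -1.0, -0.001], [0.0, 0.001, -1.0]]
ft_force: [0.0, -0.1, -0.1]
grip_width: 0.0485
grasp_force: 41.6
```

Run:
```python
from h import *
s=bot.state(); m=eyes.camera_model("wrist"); save("wrist","w2.png"); print(s["tool_pos"],s["ft_force"],s["grip_width"])
print(pix(m,np.array([.466,.009,.0885])))
```

```text
[0.41933357 0.00787674 0.29795599] [ 0.02760658 -0.09147869 -0.07692721] 0.04848432750517173
(np.float64(317.18718174998077), np.float64(179.95109759891673))
```

View pics/w2.png

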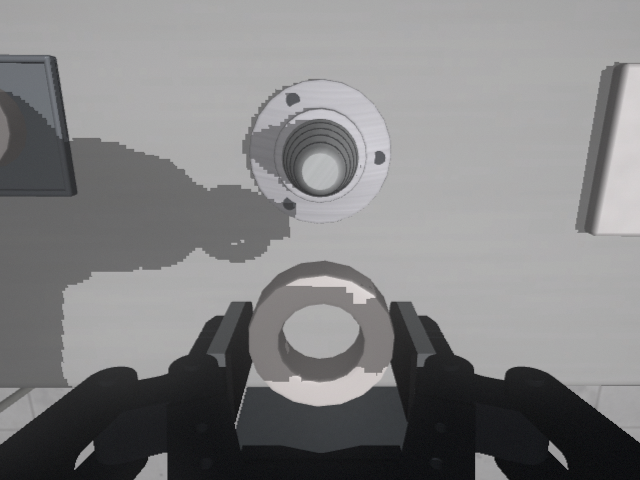

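The wrist view shows the cone tip disc near (321,172) and the gauge foot circle around (320,151). The held ring's top face is centred near (321,340), level in the grip.

```bash
cat >> h.py <<'E'
from scipy.optimize import least_squares
def circ(m,pts,z,r=None):
    P=np.array([onz(m,u,v,z)[:2] for u,v in pts])
    f=lambda q:np.hypot(*(P-q[:2]).T)-(r if r else q[2])
    s=least_squares(f,[*P.mean(0),r or .02],loss="soft_l1",f_scale=.0005)
    return s.x, np.std(s.fun)
def edges(gray,c,r0,r1,angs,sign):
    """strongest radial step of given sign along rays from c"""
    g=cv2.GaussianBlur(gray,(3,3),0).astype(float); out=[]
    for a in np.radians(angs):
        rr=np.arange(r0,r1,.5); x=c[0]+rr*np.cos(a); y=c[1]+rr*np.sin(a)
        p=cv2.remap(g.astype(np.float32),x.astype(np.float32)[None],y.astype(np.float32)[None],1)[0]
        d=sign*np.gradient(p); i=d.argmax(); out.append((x[i],y[i]))
    return out
E
python3 - <<'E'
from h import *
im=cv2.imread("pics/w2.png"); m=eyes.camera_model("wrist"); s=bot.state(); t=s["tool_pos"]
g=im[:,:,1]; wb=np.clip(im[:,:,2].astype(int)-im[:,:,0]+100,0,255).astype(np.uint8)
print("warm ring/desk/cone",wb[390,320],wb[300,320],wb[330,200],wb[250,450],wb[172,321])
for nm,c,r0,r1,an,sg,z,r in [("tip",(321,172),12,30,range(0,360,5),-1,.0885,None),
  ("foot",(320,151),62,78,[*range(-110,60,5)],-1,.014,.042),
  ("collar",(320,150),38,54,range(-70,70,5),-1,.024,None),
  ("ringtop",(321,338),58,80,[*range(55,125,3)],-1,t[2]-.1588,.025),
  ("bore",(322,340),28,50,[*range(-160,-20,4)],1,t[2]-.1588,None)]:
    e=edges(g,c,r0,r1,an,sg); q,sd=circ(m,e,z,r); print(nm,q[:2].round(4),"tool rel",((q[:2]-t[:2])*1000).round(1),q[2:],sd)
cv2.imwrite("pics/z2.png",cv2.resize(im[90:420,230:410],None,fx=1.8,fy=1.8,interpolation=cv2.INTER_CUBIC))
E
```

```text
warm ring/desk/cone 108 105 101 101 96
tip [0.4708 0.0081] tool rel [51.1 -1.2] [0.00878399] 0.0009869077125958285
foot [0.4695 0.0115] tool rel [49.8  2.2] [0.042] 0.0005729385294023863
collar [0.4705 0.009 ] tool rel [50.8 -0.4] [0.02434107] 0.0015968061158738117
ringtop [0.4197 0.0093] tool rel [-0. -0.] [0.025] 0.00013783823304872647
bore [0.4199 0.0091] tool rel [ 0.1 -0.3] [0.01488892] 0.0011582653467491412
```

View pics/z2.png

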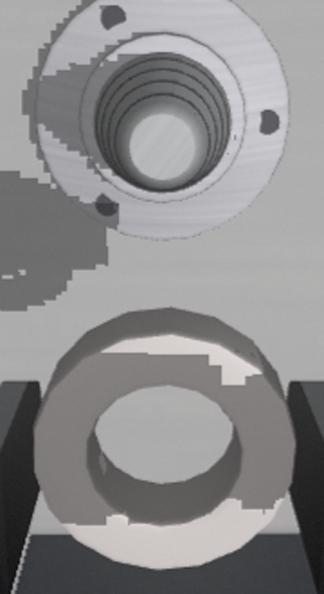

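Call:
carry_out(
  commands=[
    [[0,0,0,20,0.2,0,0.45],[0,0,0,40,0.4,5,0.45],[0,0,0,51,0.5,15,0.45],[0,0,0,51,0.5,25,0.45],[0,0,0,51,0.5,25,0.45]],
  ],
)

```text
clock: 5.65
tool_pos: [0.4696, 0.0101, 0.2709]
ee_rot: [[1.0, 0.001, -0.004], [0.001, -1.0, -0.0], [-0.004, -0.0, -1.0]]
ft_force: [-0.3, -0.2, 0.4]
grip_width: 0.0486
grasp_force: 41.6
```

Run:
```python
from h import *
s=bot.state(); m=eyes.camera_model("wrist"); im=save("wrist","w3.png"); sc=save("scene","s3.png"); t=s["tool_pos"]; print(t,s["ft_force"])
g=im[:,:,1]
a=cv2.resize(im[250:420,220:420],None,fx=2.4,fy=2.4,interpolation=cv2.INTER_CUBIC)
b=cv2.resize(sc[230:310,300:385],(434,408),interpolation=cv2.INTER_CUBIC)
a=cv2.resize(a,(480,408));cv2.imwrite("pics/z3.png",np.hstack([a,b[:,:310]])[:,:,::-1])
q,sd=circ(m,edges(g,(321,338),58,80,range(55,125,3),-1),t[2]-.1588,.025); print("ring",(q-t[:2])*1000,sd)
```

```text
[0.46955555 0.01005469 0.2708779 ] [-0.25562163 -0.2137974   0.42700228]Traceback (most recent call last):
  File "<stdin>", line 7, in <module>
ValueError: operands could not be broadcast together with shapes (3,) (2,)
```

View pics/z3.png

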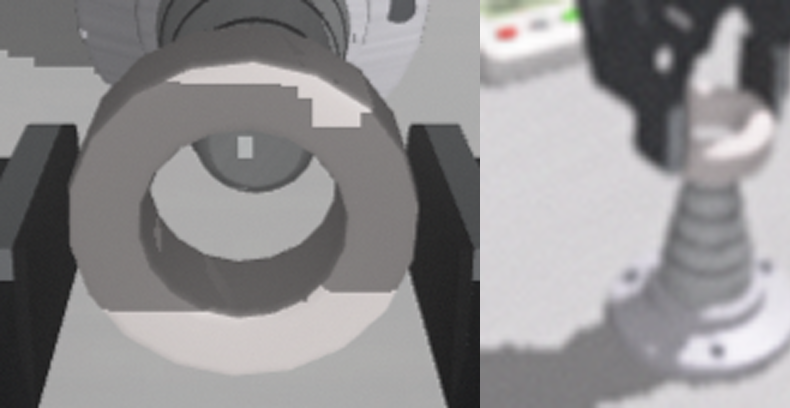

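Through the bore the nose arc is centred near u≈325 and the ring near u≈321, so the cone lies about 1.5 mm to −y. In x it looks about centred.

Run:
```python
from h import *
s=bot.state(); m=eyes.camera_model("wrist"); im=eyes.capture("wrist"); t=s["tool_pos"]; print(t)
for n,g in(("now",im[:,:,1]),("w3",cv2.imread("pics/w3.png")[:,:,1])):
    q,sd=circ(m,edges(g,(321,338),58,80,range(55,125,3),-1),t[2]-.1588,.025); print(n,"ring",(q[:2]-t[:2])*1000,sd)
    e=edges(g,(325,308),13,28,range(15,166,6),1)
    q2,sd=circ(m,e,.0865,.010); print("nose-ring mm",(q2[:2]-q[:2])*1000,sd); 
    q2,sd=circ(m,e,.0865); print("free r",(q2[:2]-q[:2])*1000,sd,q2[2])
print(np.round(e)[::3].tolist())
```

```text
[0.4697368  0.00987564 0.27211338]
now ring [-4.83125078e+01 -9.40805080e-03] 0.0024632078264790217
nose-ring mm [48.11920812 -1.91286203] 0.00010082871358685548
free r [48.00284086 -1.91330262] 9.80005379168983e-05 0.00990414254660886
w3 ring [-48.35087146  -0.1800465 ] 0.0024405762591610453
nose-ring mm [48.01058746 -1.95686184] 9.788115136575047e-05
free r [48.02062575 -1.95704332] 9.785222402468274e-05 0.010008205386656966
[[350.0, 315.0], [346.0, 321.0], [340.0, 326.0], [333.0, 329.0], [326.0, 329.0], [319.0, 329.0], [313.0, 326.0], [308.0, 322.0], [303.0, 316.0]]
```

Call:
carry_out(
  commands=[
    [[0,0,0,0,1.8,0,0.45],[0,0,0,0,1.8,8,0.45],[0,0,0,0,1.8,16,0.45],[0,0,0,0,1.8,22,0.45],[0,0,0,0,1.8,22,0.45]],
  ],
)

```text
clock: 6.3
tool_pos: [0.4704, 0.0077, 0.2496]
ee_rot: [[1.0, 0.0, -0.002], [0.0, -1.0, -0.0], [-0.002, 0.0, -1.0]]
ft_force: [-0.5, -0.1, -1.0]
grip_width: 0.0484
grasp_force: 41.6
```

Run:
```python
from h import *
s=bot.state(); m=eyes.camera_model("wrist"); im=save("wrist","w4.png"); t=s["tool_pos"]; print(t,s["ft_force"])
cv2.imwrite("pics/z4.png",cv2.resize(im[240:420,220:420],None,fx=3,fy=3,interpolation=cv2.INTER_CUBIC)[:,:,::-1])
```

```text
[0.47035315 0.00765604 0.24960661] [-0.515319   -0.11799167 -0.98639642]
```

View pics/z4.png

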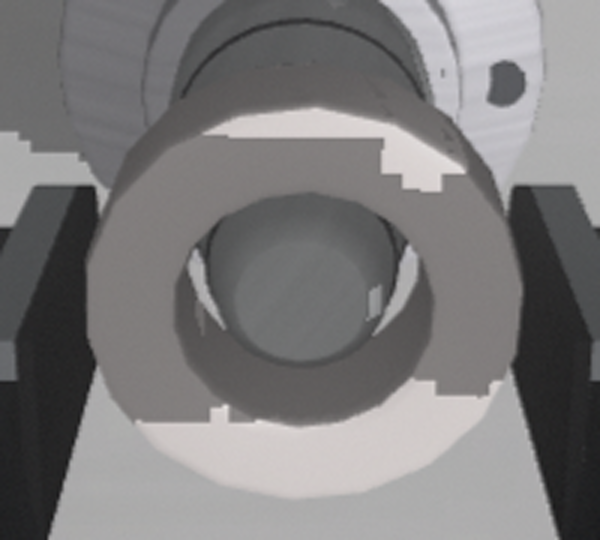

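Call:
carry_out(
  commands=[
    [[0,0,0,0,-0.2,3,0.45],[0,0,0,0,-0.2,6,0.45],[0,0,0,0,-0.2,9,0.45],[0,0,0,0,-0.2,9,0.45]],
  ],
)

```text
clock: 6.75
tool_pos: [0.4707, 0.0079, 0.2413]
ee_rot: [[1.0, 0.0, -0.001], [0.0, -1.0, -0.0], [-0.001, 0.0, -1.0]]
ft_force: [0.5, -0.5, -0.9]
grip_width: 0.0487
grasp_force: 41.6
```

Call:
carry_out(
  commands=[
    [[0,0,0,0,0,1,0.45],[0,0,0,0,0,1,0.45]],
  ],
)

```text
clock: 6.95
tool_pos: [0.4708, 0.0079, 0.2406]
ee_rot: [[1.0, 0.0, -0.0], [0.0, -1.0, -0.0], [-0.0, 0.0, -1.0]]
ft_force: [-0.2, -0.1, -0.1]
grip_width: 0.0484
grasp_force: 41.6
```

Call:
carry_out(
  commands=[
    [[0,0,0,0,0,1,0.45],[0,0,0,0,0,1,0.45]],
  ],
)

```text
clock: 7.15
tool_pos: [0.4707, 0.0079, 0.2396]
ee_rot: [[1.0, 0.0, -0.0], [0.0, -1.0, -0.0], [-0.0, 0.0, -1.0]]
ft_force: [-0.4, 0.2, -1.2]
grip_width: 0.0483
grasp_force: 41.6
```

Call:
carry_out(
  commands=[
    [[0,0,0,0,0,1,0.45],[0,0,0,0,0,1,0.45]],
  ],
)

```text
clock: 7.35
tool_pos: [0.4707, 0.0079, 0.2386]
ee_rot: [[1.0, 0.0, -0.0], [0.0, -1.0, -0.0], [-0.0, 0.0, -1.0]]
ft_force: [-1.4, 0.0, 0.1]
grip_width: 0.0486
grasp_force: 41.7
```

Call:
carry_out(
  commands=[
    [[0,0,0,0,0,0.5,0.45],[0,0,0,0,0,0.7,0.45]],
  ],
)

```text
clock: 7.55
tool_pos: [0.4708, 0.0079, 0.2381]
ee_rot: [[1.0, 0.0, -0.0], [0.0, -1.0, -0.0], [-0.0, 0.0, -1.0]]
ft_force: [-2.9, 0.2, 3.8]
grip_width: 0.0493
grasp_force: 41.9
```

Call:
carry_out(
  commands=[
    [[0,0,0,-0.3,0,0,0.45],[0,0,0,-0.4,0,0,0.45]],
  ],
)

```text
clock: 7.75
tool_pos: [0.4706, 0.0079, 0.2381]
ee_rot: [[1.0, 0.0, 0.001], [0.0, -1.0, -0.0], [0.001, 0.0, -1.0]]
ft_force: [-1.1, -1.0, 2.5]
grip_width: 0.0485
grasp_force: 41.9
```

Call:
carry_out(
  commands=[
    [[0,0,0,0,0,0.4,0.45],[0,0,0,0,0,0.4,0.45]],
  ],
)

```text
clock: 7.95
tool_pos: [0.4706, 0.0079, 0.2377]
ee_rot: [[1.0, -0.0, 0.0], [-0.0, -1.0, -0.0], [0.0, 0.0, -1.0]]
ft_force: [-1.7, -0.8, 3.4]
grip_width: 0.0484
grasp_force: 42.0
```

Call:
carry_out(
  commands=[
    [[0,0,0,-0.3,0.1,0,0.45],[0,0,0,-0.5,0.2,0.2,0.45],[0,0,0,-0.5,0.2,0.2,0.45]],
  ],
)

```text
clock: 8.25
tool_pos: [0.4703, 0.0079, 0.2376]
ee_rot: [[1.0, 0.0, 0.001], [0.0, -1.0, 0.0], [0.001, -0.0, -1.0]]
ft_force: [1.4, 0.7, 5.6]
grip_width: 0.0483
grasp_force: 42.0
```

Call:
carry_out(
  commands=[
    [[0,0,0,0,0,0.5,0.45],[0,0,0,0,0,0.5,0.45]],
  ],
)

```text
clock: 8.45
tool_pos: [0.4703, 0.0079, 0.2371]
ee_rot: [[1.0, 0.0, 0.001], [0.0, -1.0, 0.0], [0.001, -0.0, -1.0]]
ft_force: [0.4, 0.0, 6.8]
grip_width: 0.0485
grasp_force: 42.2
```

Call:
carry_out(
  commands=[
    [[0,0,0,0,0,0.2,0.45],[0,0,0,0,0,0.2,0.45],[0,0,0,0,0,0.2,0.45],[0,0,0,0,0,0.2,0.45],[0,0,0,0,0,0.2,0.45]],
  ],
)

```text
clock: 8.95
tool_pos: [0.4703, 0.0079, 0.237]
ee_rot: [[1.0, 0.0, 0.001], [0.0, -1.0, 0.0], [0.001, -0.0, -1.0]]
ft_force: [0.2, 0.4, 7.2]
grip_width: 0.0485
grasp_force: 42.2
```

Call:
carry_out(
  commands=[
    [[0,0,0,0,0,0,0.45],[0,0,0,0,0,0,0.45],[0,0,0,0,0,0,0.45],[0,0,0,0,0,0,0.45],[0,0,0,0,0,0,0.45]],
  ],
)

```text
clock: 9.45
tool_pos: [0.4703, 0.0079, 0.237]
ee_rot: [[1.0, 0.0, 0.001], [0.0, -1.0, 0.0], [0.001, -0.0, -1.0]]
ft_force: [-0.6, 0.2, 7.5]
grip_width: 0.0484
grasp_force: 42.2
```

Run:
```python
from h import *
F=[]
for i in range(6):
    im=eyes.capture("scene" if i==0 else "wrist"); s=bot.state(); F.append(s["ft_force"])
    if i==0: sc=im
print(np.round(F,1).tolist(),s["tool_pos"],s["grip_width"])
cv2.imwrite("pics/z5.png",np.hstack([cv2.resize(sc[235:310,300:385],(425,375),interpolation=cv2.INTER_CUBIC),cv2.resize(im[200:420,210:430],(375,375))])[:,:,::-1])
```

```text
[[-0.8, 0.5, 7.3], [0.1, 0.2, 6.4], [0.2, -0.1, 7.1], [0.5, 0.1, 6.3], [0.5, 0.3, 7.0], [0.3, 0.5, 6.8]] [0.47025521 0.00787388 0.2370144 ] 0.04839859825406037
```

View pics/z5.png

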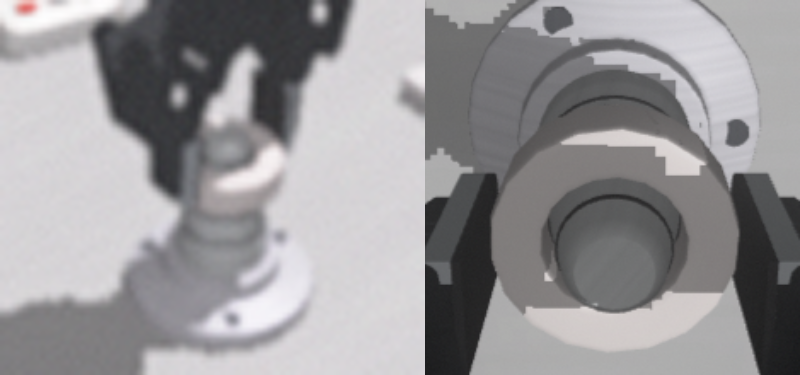

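Below the ring, the scene view shows the engraved line under the middle step. The lower face is about 23 mm below cone_top, which agrees with the 29.5 mm bore, so the ring is size 2 (two bars). It held about 7.5 N for more than 1 s with no net side force. Now I take it off.

Call:
carry_out(
  commands=[
    [[0,0,0,0,0,-8,0.45],[0,0,0,0,0,-25,0.45],[0,0,0,0,0,-50,0.45],[0,0,0,-10,30,-60,0.45],[0,0,0,-20,75,-60,0.45]],
  ],
)

```text
clock: 10.25
tool_pos: [0.4505, -0.0658, 0.2985]
ee_rot: [[1.0, 0.005, 0.003], [0.005, -1.0, 0.001], [0.003, -0.001, -1.0]]
ft_force: [0.8, -1.1, -0.7]
grip_width: 0.0489
grasp_force: 41.6
```

Call:
carry_out(
  commands=[
    [[0,0,0,-8,48,0,0.45],[0,0,0,-16,95,0,0.45],[0,0,0,-24,142,0,0.45],[0,0,0,-32,185,0,0.45],[0,0,0,-35,210,0,0.45]],
  ],
)

```text
clock: 10.75
tool_pos: [0.4131, -0.2809, 0.2967]
ee_rot: [[1.0, -0.004, -0.001], [-0.004, -1.0, -0.001], [-0.001, 0.001, -1.0]]
ft_force: [1.2, 0.2, -0.2]
grip_width: 0.0485
grasp_force: 41.6
```

Call:
carry_out(
  commands=[
    [[0,0,0,0,10,0,0.45],[0,0,0,0,13,0,0.45],[0,0,0,0,13,0,0.45]],
  ],
)

```text
clock: 11.05
tool_pos: [0.4152, -0.2893, 0.2966]
ee_rot: [[1.0, 0.001, -0.0], [0.001, -1.0, 0.001], [-0.0, -0.001, -1.0]]
ft_force: [0.9, -0.1, -1.8]
grip_width: 0.0487
grasp_force: 41.6
```

Run:
```python
from h import *
s=bot.state(); m=eyes.camera_model("wrist"); mt=eyes.camera_model("top"); im=save("wrist","w6.png"); t=s["tool_pos"]; print(t,s["ft_force"],s["grip_width"])
p=onz(mt,453.6,278.3,.057); print(p, pix(m,p))
```

```text
[ 0.41519821 -0.28934336  0.29663241] [ 0.90669989 -0.12821925 -1.75750219] 0.04865134805782251
[ 0.46722342 -0.28526152  0.057     ] (np.float64(312.87013499190186), np.float64(159.46476081645278))
```

View pics/w6.png

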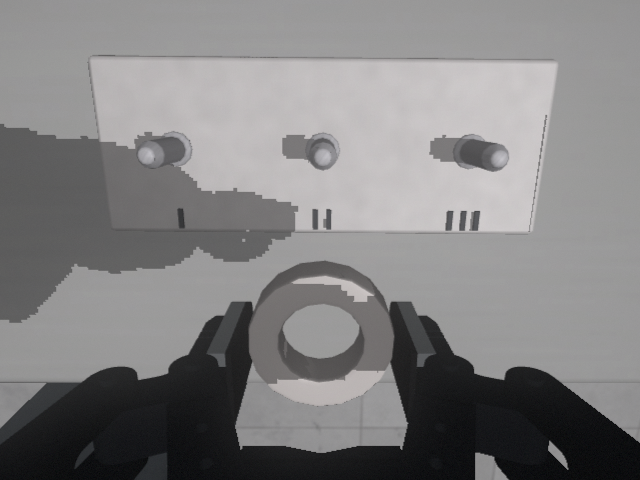

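The two-bar post's tip is at (323,157), and the ring is still held level at (321,340). The move is about +53 mm in x and 1 mm in −y.

Call:
carry_out(
  commands=[
    [[0,0,0,25,0.5,10,0.45],[0,0,0,50,1,25,0.45],[0,0,0,53,1,40,0.45],[0,0,0,53,1,55,0.45],[0,0,0,53,1,55,0.45]],
  ],
)

```text
clock: 11.6
tool_pos: [0.4672, -0.2894, 0.2397]
ee_rot: [[1.0, 0.002, -0.004], [0.002, -1.0, 0.002], [-0.004, -0.002, -1.0]]
ft_force: [-0.3, -0.1, -1.1]
grip_width: 0.0485
grasp_force: 41.6
```

Run:
```python
from h import *
s=bot.state(); im=save("wrist","w7.png"); print(s["tool_pos"],s["ft_force"])
```

```text
[ 0.46717644 -0.28942369  0.23966296] [-0.31835459 -0.05714048 -1.10332632]
```

View pics/w7.png

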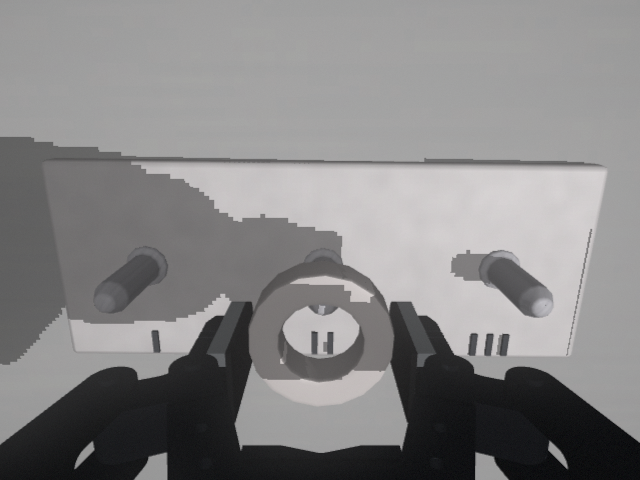

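The post tip shows just at the bore's upper edge at (323,312), with the two bars behind it. That fits the geometry, so I descend.

Call:
carry_out(
  commands=[
    [[0,0,0,0,0,12,0.45],[0,0,0,0,0,25,0.45],[0,0,0,0,0,38,0.45],[0,0,0,0,0,48,0.45],[0,0,0,0,0,48,0.45]],
  ],
)

```text
clock: 12.15
tool_pos: [0.4673, -0.291, 0.1919]
ee_rot: [[1.0, 0.0, -0.003], [0.0, -1.0, 0.001], [-0.003, -0.001, -1.0]]
ft_force: [-0.4, 0.4, 0.1]
grip_width: 0.0485
grasp_force: 41.6
```

Call:
carry_out(
  commands=[
    [[0,0,0,0,0,2,0.45],[0,0,0,0,0,3,0.45],[0,0,0,0,0,3,0.45]],
  ],
)

```text
clock: 12.45
tool_pos: [0.4681, -0.2913, 0.191]
ee_rot: [[1.0, 0.0, 0.0], [0.0, -1.0, -0.0], [0.0, 0.0, -1.0]]
ft_force: [0.1, -0.4, -0.5]
grip_width: 0.0487
grasp_force: 41.6
```

Call:
carry_out(
  commands=[
    [[0,0,0,0,0,1.5,0.45],[0,0,0,0,0,2.5,0.45],[0,0,0,0,0,2.5,0.45]],
  ],
)

```text
clock: 12.75
tool_pos: [0.4679, -0.2913, 0.1882]
ee_rot: [[1.0, 0.0, -0.0], [0.0, -1.0, -0.0], [-0.0, 0.0, -1.0]]
ft_force: [-1.0, 0.7, -0.4]
grip_width: 0.0485
grasp_force: 41.6
```

Call:
carry_out(
  commands=[
    [[0,0,0,0,0,0.7,0.45],[0,0,0,0,0,0.7,0.45]],
  ],
)

```text
clock: 12.95
tool_pos: [0.4679, -0.2912, 0.1875]
ee_rot: [[1.0, 0.0, -0.0], [0.0, -1.0, 0.0], [-0.0, -0.0, -1.0]]
ft_force: [-0.1, -0.0, -0.1]
grip_width: 0.0489
grasp_force: 41.6
```

Less than 1 mm remains to the board, so I release gently and withdraw.

Call:
carry_out(
  commands=[
    [[0,0,0,0,0,0.5,0.45],[0,0,0,0,0,0.5,0.62],[0,0,0,0,0,0.5,0.7],[0,0,0,0,0,0,0.75],[0,0,0,0,0,0,0.75]],
  ],
)

```text
clock: 13.45
tool_pos: [0.468, -0.2913, 0.1876]
ee_rot: [[1.0, 0.0, 0.0], [0.0, -1.0, -0.0], [0.0, 0.0, -1.0]]
ft_force: [0.9, -0.2, 0.6]
grip_width: 0.0643
grasp_force: 0.0
```

Call:
carry_out(
  commands=[
    [[0,0,0,0,0,-10,0.75],[0,0,0,0,0,-35,0.75],[0,0,0,0,0,-75,0.75],[0,0,0,0,0,-110,0.75],[0,0,0,0,0,-110,0.75]],
  ],
)

```text
clock: 13.95
tool_pos: [0.4695, -0.2918, 0.3029]
ee_rot: [[1.0, -0.0, 0.008], [-0.0, -1.0, -0.004], [0.008, 0.004, -1.0]]
ft_force: [1.0, -0.1, 0.1]
grip_width: 0.064
grasp_force: 0.0
```

Run:
```python
from h import *
s=bot.state(); m=eyes.camera_model("wrist"); im=save("wrist","w8.png"); print(s["tool_pos"],s["ft_force"],s["clock"])
```

```text
[ 0.4694759  -0.29177739  0.3029424 ] [ 0.97577446 -0.09566336  0.08910025] 13.95
```

View pics/w8.png

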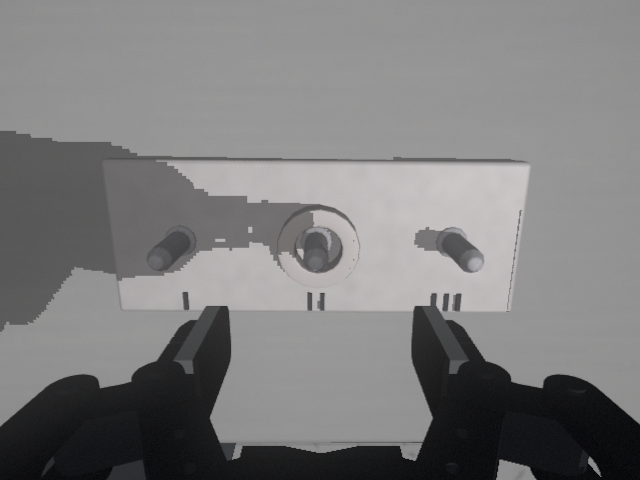

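The ring lies flat over the two-bar post at about (318,246), and the gripper is clear. Handing in.

```bash
python3 -c "
from bench import bot
print(bot.close_job())"
```

```text
the job is handed in; nothing more can be done
None
```

The ring stopped on the second step of the gauge (size 2), held there over a second at about 7.5 N, and now lies flat over the two-bar post; the job is handed in, but no verdict was returned.

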